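# Show the reader the hidden dot with a hand mirror

### The arm

A 6-joint arm with a two-finger parallel gripper is mounted at the origin on the work surface. World frame = base frame: x ahead of the robot, y to its left, z up, the work surface at z = 0. Lengths are in m, angles in rad, forces in N, time in s.
With the tool pointing down it reaches from about 0.3 to 0.875 m from the base axis. Payload 6.4 kg.
Tool frame: the origin (TCP) lies on the centre line of the jaws, within the pads' length; the fingertips stand 19 mm ahead of it and the grasp point (between the pads) is the TCP (r.nose_length is the distance from the TCP to the fingertips, in m); x points along the fingers, y is the direction in which the jaws open and shut, and the axes are right-handed (so a half turn about x gives the same grasp; the last joint's range is limited). The gripper opens to 85 mm and grips with 20 to 120 N. Pads are 22 mm wide; open, the fingers measure 114 mm over their backs; the gripper's body (76 mm by 85 mm) begins 54 mm behind the grasp point. The pads swing forward as they close: fully open they stand 13 mm farther back than shut.
Start: joints at [-1.533, 0.181, 1.607, -0, 1.354, -0.206], TCP at [0.139, -0.558, 0.25] pointing down, gripper open.
Joint ranges: [-2.99, 2.99], [-0.89, 2.07], [0.3, 2.58], [-1.14, 4.28], [0, 2.63], [-3.12, 3.12]. Speed limits (rad/s): [2.57, 2.57, 3.01, 3.14, 3.14, 3.14].

### API

Orientations are given as a unit quaternion [x, y, z, w].
In Python, from rig import get_obs, vision, r gives the robot as it stands.
- The arm moves only by the tool play_rows, never from a script. Its argument "moves" is a list of rows, each a list of 2 entries, a list of its own where there are three numbers: the shift along the tool's x, y, z in m, then the turn, a rotation vector about the tool's x, y, z in degrees. A call has 1 to 5 rows; each row is the pose to reach, as a shift and turn from the pose commanded when the call began, along the tool's axes at that moment; what a row does not reach only later rows make up. A row lasts 1/10 s, in which the tool goes at most 50 mm and 8.59 degrees, less where a joint would pass 70% of its speed; a pose out of reach is approached as far as the arm can. A call with a gripper value outside its range is refused whole. "gripper" is the gripper's target within -1 to 1 (fully open at 1, half-way at 0, shut at -1), set as the call begins (left out, the last holds). The fingers move at their own pace and stop on an object; the grip force is fixed at half the most. Time passes only in rows, so rows that repeat a pose let the fingers close. It gives the time, the measured TCP pose, the force and the opening at its end, in the units of the state.
- get_obs(): the state, without advancing time (a new reading comes with each control period).
- vision.get_image(name): name is "scene" or "top"; returns a dict with "frame" (384x512x3 uint8, blue, green, red), "depth" (384x512 float32, m along the optical axis (not along the pixel's ray), 0 where there is no reading), "mtx" (3x3 intrinsics, pixels), "origin" and "orientation" of the camera in the world. Camera axes: x right, y down, z forward; pixel columns grow to the right and rows downward; lengths in m; the calibration is good to about 2 mm. A picture is of the moment at which its call begins.
- r.sign_off(): hands the job in, once; it reports no verdict.
The state is a dict: "t": time; "joints": joint angles; "joint_vel": joint speeds; "joint_torque": joint torques, N m; "tcp_pos": TCP position; "eef_rot": TCP orientation; "wrist_force": force on the tool from outside, world axes, zero at the start; "ft_torque": the same for the moment, N m; "finger_gap": finger opening in m.
Only numpy, scipy, OpenCV 4.12 (cv2) and the standard library are available. Lean on these libraries where they do the work, as an engineer would, in place of code of your own. Each camera call takes 0.05 s, during which the arm holds its last target. There are 200 camera calls.

### The job

One tube in the reading station, the one with the orange cap, has its orange dot turned to the far side, where the reader cannot see it. Take the hand mirror out of its stand by the handle and hold it upright some 15 cm behind the tube row, glass facing the station, about midway between the reader's lens and the dot, angled so that the lens sees the dot well inside the glass. Do not disturb the station, the tubes or anything else on the bench, and finish while still holding the mirror there, steady, in the gripper.

Things in the scene. Friction and masses are not known exactly. Their poses are not given: they have to be found in the camera images.
- station: Fixed station, origin on the table; +x points behind the tube row (within 0.3 rad of away from the robot), y left along the row. Base plate x -85..35, y -130..140 mm. White block 50 x 145 mm, 50 high, wells at x 0, y 15, 60, 105 mm, a tube in each (tops 128 mm high). Grey reader box on a post right of it, y about -85, up to 161 mm high
- lens (a point): front of the reader's red-ringed lens, at x 15.5, y -85, z 135 mm in the station's frame; it looks to the far side (+x), turned 0.4 rad towards the tube row, with a wide view. Axes as the station's
- dot (a point): centre of the orange dot (20 mm across) on the tube with the orange cap (29 mm diameter, 118 mm tall, loose in its well); 85 mm above the table, on the side of the tube that faces the station's +x. This tube can be in any of the three wells
- halfway_near (a point): the point half-way between the lens and the dot when the marked tube is in the well nearest the reader (dot 112 mm from the lens); 110 mm above the table, axes as the station's
- halfway_mid (a point): the same half-way point for the middle well (dot 153 mm from the lens)
- halfway_far (a point): the same half-way point for the well farthest from the reader (dot 197 mm from the lens)
- mirror_glass (a point): centre of the silvery glass (54 x 54 mm) of the loose hand mirror (about 90 g). Frame: the glass faces -x, the back (green square) +x, y across, z up the handle. Plate 62 x 62 x 8 mm, lower edge 31 mm below this. With lens and dot equally far off, the dot is seen where their half-way point projects squarely on the glass: aim -x at that point; it must fall within 18 mm of centre each way
- mirror_handle (a point): centre of the mirror's green handle, a 16 x 16 mm square bar 100 mm long, straight up above the plate (sides parallel to the mirror's x and y; top 50 mm above this point, lower end 50 mm below); 91 mm above the glass's centre and 5 mm behind it (+x). Same axes as the mirror. Grip here or a little higher
- stand: Fixed stand for the mirror: dark steel base 70 x 100 x 12 mm with a blue slot on it, 18 mm deep, in which the mirror's plate stands upright with 1 to 1.5 mm play; its top is 30 mm above the table. Origin on the table; the mirror has the same yaw. Lift straight up by over 20 mm to come free
- tube_a_top (a point): top centre of a plain tube with a blue cap in the station, leave alone
- tube_b_top (a point): top centre of the other plain tube with a blue cap, leave alone
- reagent_mid (a point): middle of an amber bottle, 60 mm diameter, 130 mm tall, leave alone
- jar_mid (a point): middle of a white jar with a red lid, 52 mm diameter, 60 mm tall, leave alone
- beaker_mid (a point): middle of a glass beaker, 68 mm diameter, 80 mm tall, leave alone
- tip_box_mid (a point): middle of a yellow tip box, 90 x 120 x 50 mm, leave alone
- spatula_mid (a point): middle of a spatula, 180 mm long, lying flat, leave alone
There are look-alikes about, which are no part of the job. Leave any red look-alike of the part that bears mirror_glass alone.

How it is judged:
By the outcome, as a careful person would: the job done as asked, in the order asked, and still so for the second after the job is handed in, while the arm keeps its last pose, push and grip.
It also fails if it takes over 37 s, if anything falls off the work surface, if the arm or the gripper's body presses on something with over 40 N, if the wrist force passes 120 N, or if a joint passes its speed limit or range.

## Working session

There is one attempt and no reset: what is moved stays moved. The work goes in short steps, Python scripts to look and compute and a tool call to move; the robot and the scene stay as the last step left them, time stands still between calls to the robot, and variables do not carry over. Pictures are saved under pics/ and viewed, about 8 in all and at most 12, crops included, and the job is handed in when it is done.

Besides the shell and the picture viewer there is one more tool, called after ">>>" as name(argument=value, ...), one argument or row to a line, values as JSON. play_rows: Moves the arm, as the interface text tells. Its arguments: {"type":"object","properties":{"moves":{"type":"array","items":{"type":"array"}},"gripper":{"type":"number"}},"required":["moves"]}

```bash
ls; mkdir -p pics; cat > h.py <<'E'
import numpy as np, cv2, pickle
from scipy.spatial.transform import Rotation as R
def grab(n):
    from rig import vision
    im=vision.get_image(n); pickle.dump({k:im[k] for k in im},open(f'{n}.pkl','wb')); return im
def load(n): return pickle.load(open(f'{n}.pkl','rb'))
def Rm(im):
    o=np.array(im['orientation']); return o if o.shape==(3,3) else R.from_quat(o).as_matrix()
def cloud(im):
    d=im['depth']; v,u=np.mgrid[:d.shape[0],:d.shape[1]]; K=im['mtx']
    c=np.stack([(u-K[0][2])/K[0][0]*d,(v-K[1][2])/K[1][1]*d,d],-1)
    return c@Rm(im).T+np.array(im['origin'])
def ray(im,u,v,z):
    K=im['mtx']; c=Rm(im)@np.array([(u-K[0][2])/K[0][0],(v-K[1][2])/K[1][1],1]); o=np.array(im['origin'])
    return o+c*(z-o[2])/c[2]
E
python3 - <<'E'
from h import *
from rig import get_obs
print(get_obs())
for n in('scene','top'):
    im=grab(n); cv2.imwrite(f'pics/{n}0.png',cv2.resize(im['frame'],(800,600),interpolation=cv2.INTER_CUBIC)); print(n,im['mtx'],im['origin'],im['orientation'])
E
```

```text
pics
{'t': 0.0, 'joints': array([-1.53329952e+00,  1.81559598e-01,  1.60802033e+00,  4.26016872e-05,
        1.35376139e+00, -2.06299158e-01]), 'joint_vel': array([ 1.89611845e-03,  6.08922090e-04, -4.21123645e-05, -1.89452367e-03,
       -4.23205610e-04, -8.73560763e-04]), 'joint_torque': array([-1.48252307e-04, -4.44869256e+01, -3.51342523e+01, -3.67152161e-04,
        9.03120730e-03, -9.53951201e-06]), 'tcp_pos': array([ 0.13880831, -0.55746514,  0.24936772]), 'eef_rot': array([ 0.70192669,  0.08659313, -0.70179315,  0.08536352]), 'wrist_force': array([-0.38318885, -0.7090323 ,  0.10856615]), 'ft_torque': array([-0.00692212, -0.00923914, -0.03411936]), 'finger_gap': 0.08556364778215678}
scene [[373.60431706   0.         258.29729542]
 [  0.         373.60431706 192.84554068]
 [  0.           0.           1.        ]] [ 0.88934412 -0.44554073  0.93218636] [ 0.90240555  0.3138082  -0.09179871 -0.28064501]
top [[447.36109559   0.         259.3919798 ]
 [  0.         447.36109559 194.74543275]
 [  0.           0.           1.        ]] [ 0.24999538 -0.00928772  1.40690635] [ 0.73475506 -0.66941366  0.07454205 -0.08039801]
```

View pics/scene0.png

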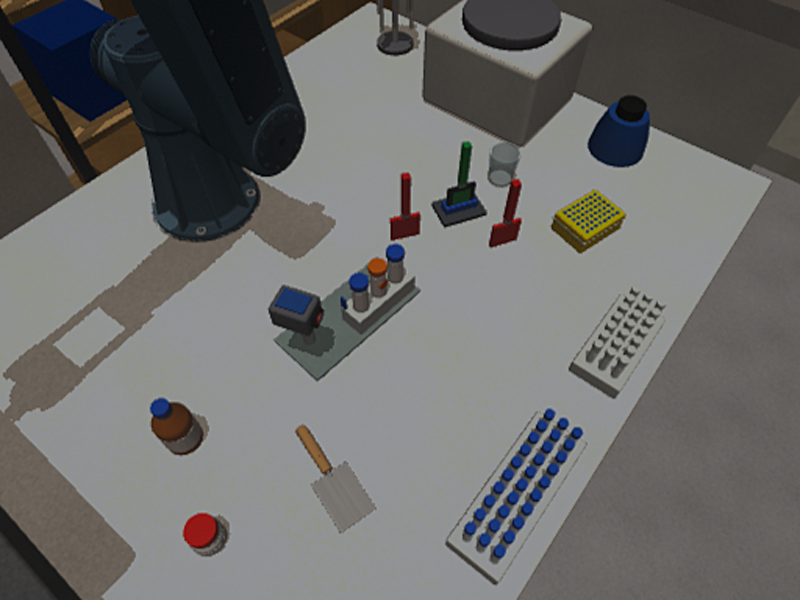

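View pics/top0.png

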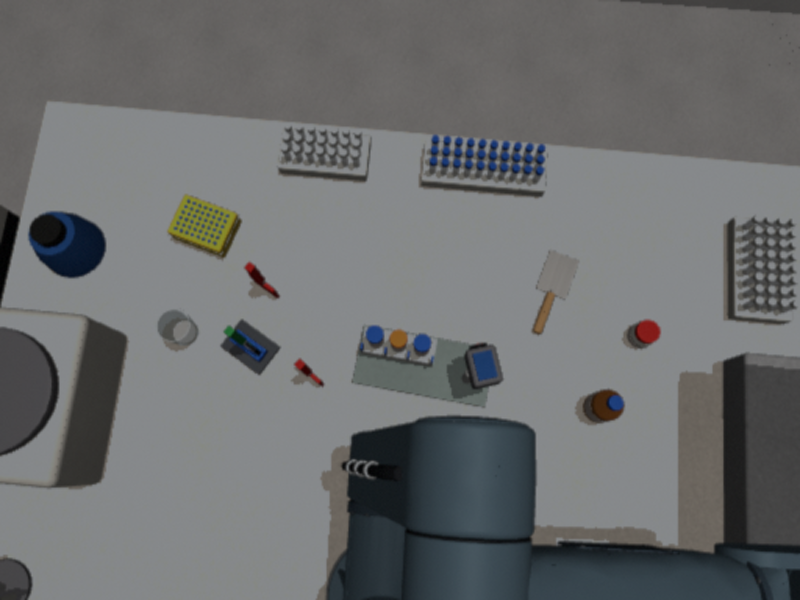

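In the scene picture, the green-handled mirror stands in its dark stand at (465,170), its green back towards the scene camera. There are red look-alikes at (405,205) and (508,215), which I'll leave alone. The orange cap is at (378,268), in the middle well between two blue ones. The top view agrees: green handle (235,332), red ones (262,280) and (310,372), caps at (375,335), (399,340) and (422,344), reader (484,365).

```bash
cat > m.py <<'E'
from h import *
def comps(im,lo,hi,box,mn=6):
    hsv=cv2.cvtColor(im['frame'],cv2.COLOR_BGR2HSV); m=cv2.inRange(hsv,lo,hi); k=np.zeros_like(m); x0,y0,x1,y1=box; k[y0:y1,x0:x1]=255; m&=k
    n,l,s,c=cv2.connectedComponentsWithStats(m); return [(l==i) for i in range(1,n) if s[i,4]>=mn]
E
python3 - <<'E'
from m import *
for n,b in (('top',(100,180,350,270)),('scene',(160,70,350,250))):
    im=load(n); P=cloud(im)
    for nm,lo,hi in (('blue',(105,120,40),(130,255,255)),('orange',(5,150,80),(18,255,255)),('green',(45,100,30),(80,255,255)),('red',(0,150,50),(3,255,255))):
        for m in comps(im,lo,hi,b):
            q=P[m&(im['depth']>0)]; v,u=np.where(m)
            zt=np.percentile(q[:,2],95); t=q[q[:,2]>zt-.006]
            print(n,nm,m.sum(),'px',u.mean().round(1),v.mean().round(1),'mean',q.mean(0).round(4),'ztop',zt.round(4),'topmean',t.mean(0).round(4))
a=load('top')['frame'][195:250,135:185]; b=load('scene')['frame'][80:170,230:350]
A=cv2.resize(a,(400,440),interpolation=cv2.INTER_NEAREST);B=cv2.resize(b,(400,300),interpolation=cv2.INTER_NEAREST)
c=np.zeros((440,800,3),np.uint8);c[:,:400]=A;c[:300,400:]=B;cv2.imwrite('pics/crop1.png',c)
E
```

```text
top blue 96 px 239.4 213.8 mean [0.4727 0.0673 0.1287] ztop 0.1332 topmean [0.4743 0.0674 0.1303]
top blue 143 px 160.2 221.8 mean [0.4414 0.3151 0.0323] ztop 0.0703 topmean [0.444  0.3077 0.0967]
top blue 96 px 269.8 219.1 mean [ 0.4653 -0.0219  0.1286] ztop 0.1336 topmean [ 0.4663 -0.0218  0.1302]
top blue 212 px 309.9 233.3 mean [ 0.4298 -0.1367  0.1637] ztop 0.1677 topmean [ 0.4294 -0.1369  0.1646]
top orange 90 px 254.6 216.7 mean [0.4681 0.0227 0.1285] ztop 0.1316 topmean [0.4689 0.0227 0.1294]
top green 63 px 149.7 214.1 mean [0.4433 0.3187 0.1558] ztop 0.1876 topmean [0.4449 0.3211 0.1856]
top red 23 px 171.3 184.1 mean [0.5592 0.2921 0.0546] ztop 0.0652 topmean [0.5596 0.2908 0.0635]
top red 24 px 192.0 233.5 mean [0.3978 0.19   0.1713] ztop 0.1764 topmean [0.398  0.191  0.1735]
top red 17 px 201.7 242.2 mean [0.3877 0.1754 0.0605] ztop 0.069 topmean [0.3884 0.1764 0.0666]
scene blue 122 px 293.4 131.4 mean [0.4524 0.3147 0.0249] ztop 0.0317 topmean [0.4509 0.3148 0.0294]
scene blue 109 px 252.3 161.4 mean [0.4778 0.065  0.1265] ztop 0.1307 topmean [0.4771 0.0671 0.1281]
sce
[... 224 characters left out ...]
 px 219.3 193.3 mean [ 0.4462 -0.0439  0.0659] ztop 0.0787 topmean [ 0.4461 -0.0437  0.0777]
scene orange 93 px 241.1 169.9 mean [0.4725 0.0227 0.1268] ztop 0.1304 topmean [0.4732 0.0225 0.1282]
scene green 131 px 297.0 103.6 mean [0.4502 0.3186 0.1411] ztop 0.1843 topmean [0.4485 0.3212 0.1825]
scene green 77 px 294.9 125.3 mean [0.4507 0.3219 0.0464] ztop 0.062 topmean [0.4503 0.3202 0.0592]
scene red 307 px 259.0 137.0 mean [0.4047 0.1897 0.0689] ztop 0.1709 topmean [0.4031 0.1899 0.1712]
scene red 314 px 324.6 140.9 mean [0.5734 0.3022 0.0704] ztop 0.1702 topmean [0.5718 0.3038 0.1702]
scene red 7 px 203.3 203.0 mean [ 0.473  -0.1261  0.1415] ztop 0.1455 topmean [ 0.4723 -0.1239  0.1451]
```

View pics/crop1.png

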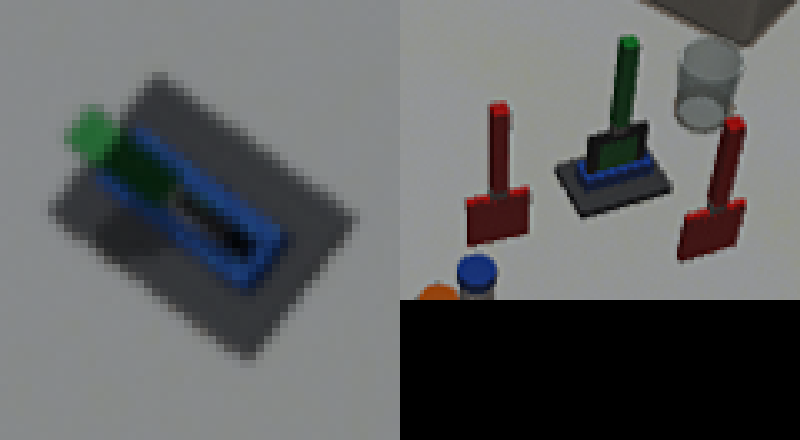

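The crop confirms the target: green handle, dark plate with a green square on its back, standing in the blue slot on the dark base. The two red ones stand free with no such stand. Next I'll work out the yaws and centres.

```bash
python3 - <<'E'
from m import *
def rect(im,m,z):
    v,u=np.where(m); pts=np.array([ray(im,a,b,z)[:2] for a,b in zip(u,v)],np.float32)*1000
    (c,wh,a)=cv2.minAreaRect(cv2.convexHull(pts)); return np.round(c,1),np.round(wh,1),round(a,1)
for n in('top','scene'):
    im=load(n)
    box=(135,195,185,245) if n=='top' else (270,115,320,145)
    for nm,lo,hi,z in (('base',(0,0,0),(180,120,95),.012),('slot',(105,120,40),(130,255,255),.030)):
        ms=comps(im,lo,hi,box,20); 
        for m in ms: print(n,nm,m.sum(),rect(im,m,z))
    # block top / station base via depth
    P=cloud(im); hsv=cv2.cvtColor(im['frame'],cv2.COLOR_BGR2HSV)
    q=(abs(P[...,2]-.05)<.006)&(P[...,0]>.4)&(P[...,0]<.55)&(P[...,1]>-.08)&(P[...,1]<.12)&(hsv[...,1]<60)
    print(n,'block',q.sum(),rect(im,q,.05))
    b=(P[...,2]>.004)&(P[...,2]<.02)&(P[...,0]>.3)&(P[...,0]<.58)&(P[...,1]>-.25)&(P[...,1]<.16); 
    if b.sum()>50: print(n,'plate z',np.median(P[b][:,2]),rect(im,b,float(np.median(P[b][:,2]))))
    for nm,lo,hi,z in (('gh',(45,100,30),(80,255,255),.184),('red',(0,150,50),(3,255,255),.17)):
        for m in comps(im,lo,hi,(100,60,350,270)):
            k=m&(P[...,2]>z-.012); 
            if k.sum()>3: v,u=np.where(k); print(n,nm,k.sum(),ray(im,u.mean(),v.mean(),z).round(4))
from rig import get_obs
o=get_obs(); print(R.from_quat(o['eef_rot']).as_matrix().round(3))
E
```

```text
top base 469 (array([444.7, 321.6]), array([101.8,  69.9]), 59.3)
top base 28 (array([444.8, 323.8]), array([29.9,  9.2]), 57.4)
top slot 143 (array([444.8, 321.2]), array([77. , 28.2]), 59.1)
top block 356 (array([470.7,  22.5]), array([144.6,  50.7]), 85.2)
top plate z 0.00732719627526357 (array([440. , -46.1]), array([411.5, 279.4]), 89.9)
top gh 32 [0.4442 0.3196 0.184 ]
top red 24 [0.5676 0.3043 0.17  ]
top red 24 [0.398  0.1902 0.17  ]
scene base 424 (array([439.3, 333.8]), array([117.7, 110.6]), 59.7)
scene slot 122 (array([456. , 313.1]), array([76.7, 37.6]), 46.5)
scene block 412 (array([473.4,  23. ]), array([147.4,  53. ]), 84.9)
scene plate z 0.008093274732667965 (array([442.7, -47. ]), array([275.2, 404.8]), 0.2)
scene gh 29 [0.4515 0.3167 0.184 ]
scene red 35 [0.4074 0.1845 0.17  ]
scene red 33 [0.5747 0.2989 0.17  ]
[[-0.     0.241 -0.97 ]
 [ 0.002 -0.97  -0.241]
 [-1.    -0.002 -0.   ]]
```

Yaws: mirror and stand −30.7°, station −5.0°. The handle is near (0.445, 0.321). Block and stand sizes match the description. I'll start moving now, staying high over the bench and going round the base.

>>> play_rows(
  moves=[
    [[-0.004,-0.075,-0.077],[0,0,0]],
    [[-0.008,-0.15,-0.153],[0,0,0]],
    [[-0.012,-0.226,-0.23],[0,0,0]],
    [[-0.016,-0.3,-0.306],[0,0,0]],
    [[-0.02,-0.376,-0.383],[0,0,0]],
  ],
  gripper=1,
)

```text
t: 0.6
tcp_pos: [0.2702, -0.3432, 0.2593]
eef_rot: [0.702, 0.086, -0.702, 0.086]
wrist_force: [0.9, -0.3, -0.5]
finger_gap: 0.0856
```

```bash
cat > d.py <<'E'
import sys; from h import *; from rig import get_obs
# usage: d.py x y z jawangle_deg(world) -> shift, turn in tool axes
x,y,z,a=map(float,sys.argv[1:5]); o=get_obs(); M=R.from_quat(o['eef_rot']).as_matrix(); p=np.array(o['tcp_pos'])
a=np.radians(a); Y=np.array([np.cos(a),np.sin(a),0]); 
if Y@M[:,1]<0: Y=-Y
X=np.array([0,0,-1.]); T=np.stack([X,Y,np.cross(X,Y)],1)
print('t',round(o['t'],2),'p',p.round(4),'q',o['joints'].round(2),'F',o['wrist_force'].round(1),'gap',round(o['finger_gap'],4),'jaw',np.degrees(np.arctan2(M[1,1],M[0,1])).round(1),'tilt',np.degrees(M[:2,0]).round(2))
print('shift',(M.T@(np.array([x,y,z])-p)).round(4),'turn',np.degrees(R.from_matrix(M.T@T).as_rotvec()).round(2))
E
python3 d.py .445 .321 .27 149.3; python3 d.py .43 -.08 .27 149.3
```

```text
t 0.6 p [ 0.2702 -0.3432  0.2593] q [-1.18 -0.15  1.92  0.    1.37  0.15] F [ 0.9 -0.3 -0.5] gap 0.0856 jaw -76.1 tilt [-0.    0.03]
shift [-0.0104 -0.6026 -0.3296] turn [-4.537e+01 -2.000e-02  2.000e-02]
t 0.6 p [ 0.2702 -0.3432  0.2593] q [-1.18 -0.15  1.92  0.    1.37  0.15] F [ 0.9 -0.3 -0.5] gap 0.0856 jaw -76.1 tilt [-0.    0.03]
shift [-0.0106 -0.217  -0.2185] turn [-4.537e+01 -2.000e-02  2.000e-02]
```

>>> play_rows(
  moves=[
    [[-0.002,-0.035,-0.035],[-8,0,0]],
    [[-0.004,-0.07,-0.07],[-16,0,0]],
    [[-0.006,-0.105,-0.105],[-24,0,0]],
    [[-0.008,-0.14,-0.14],[-32,0,0]],
    [[-0.01,-0.175,-0.175],[-40,0,0]],
  ],
)

```text
t: 1.1
tcp_pos: [0.3977, -0.1311, 0.2697]
eef_rot: [0.629, 0.322, -0.629, 0.323]
wrist_force: [0.4, -1.0, 0.1]
finger_gap: 0.0853
```

```bash
python3 d.py .445 .321 .27 149.3
```

```text
t 1.1 p [ 0.3977 -0.1311  0.2697] q [-0.6  -0.21  1.95 -0.    1.4   0.02] F [ 0.4 -1.   0.1] gap 0.0853 jaw -35.7 tilt [ 0.02 -0.02]
shift [-0.0004 -0.2256 -0.3947] turn [-5.02  0.   -0.03]
```

>>> play_rows(
  moves=[
    [[0,-0.024,-0.042],[-5,0,0]],
    [[0,-0.048,-0.084],[-5,0,0]],
    [[0,-0.072,-0.126],[-5,0,0]],
    [[0,-0.096,-0.168],[-5,0,0]],
    [[0,-0.12,-0.21],[-5,0,0]],
  ],
)

```text
t: 1.6
tcp_pos: [0.4233, 0.1093, 0.2695]
eef_rot: [0.616, 0.348, -0.615, 0.348]
wrist_force: [0.7, -0.1, 0.3]
finger_gap: 0.0855
```

```bash
python3 d.py .445 .321 .27 149.3
```

```text
t 1.6 p [0.4233 0.1093 0.2695] q [-0.02 -0.16  1.91 -0.    1.39  0.52] F [ 0.7 -0.1  0.3] gap 0.0855 jaw -31.0 tilt [ 0.01 -0.01]
shift [-0.0005 -0.0905 -0.1925] turn [-0.33 -0.   -0.01]
```

>>> play_rows(
  moves=[
    [[0,-0.02,-0.042],[0,0,0]],
    [[0,-0.04,-0.084],[0,0,0]],
    [[0,-0.06,-0.126],[0,0,0]],
    [[0,-0.078,-0.166],[0,0,0]],
    [[0,-0.0905,-0.1925],[0,0,0]],
  ],
)

```text
t: 2.1
tcp_pos: [0.4449, 0.3217, 0.2691]
eef_rot: [-0.615, -0.349, 0.615, -0.348]
wrist_force: [0.7, -0.6, -0.9]
finger_gap: 0.0855
```

```bash
python3 d.py .445 .321 .143 149.3; python3 - <<'E'
from m import *
A=[]
for n,c in (('top',(110,180,210,255)),('scene',(240,40,360,130))):
    im=grab(n); f=im['frame'][c[1]:c[3],c[0]:c[2]]; A.append(cv2.resize(f,(400,300),interpolation=cv2.INTER_CUBIC))
cv2.imwrite('pics/c2.png',np.hstack(A))
E
```

```text
t 2.1 p [0.4449 0.3217 0.2691] q [0.41 0.11 1.65 0.   1.38 0.95] F [ 0.7 -0.6 -0.9] gap 0.0855 jaw -30.9 tilt [-0.04  0.01]
shift [0.1261 0.0005 0.0005] turn [-0.22  0.01  0.04]
```

View pics/c2.png

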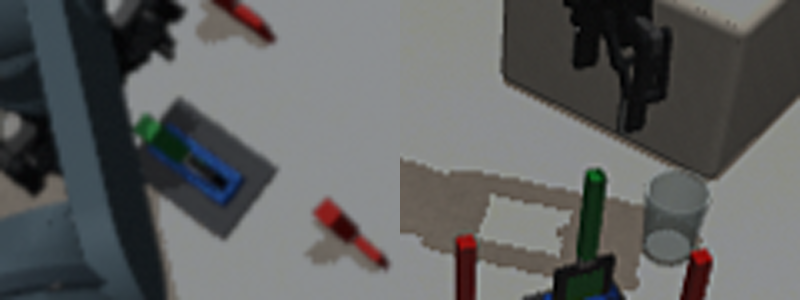

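The picture shows the open jaws above the handle, with the fingers either side of the extrapolated handle line at about (605,115) in the crop. I'll go down, then close.

>>> play_rows(
  moves=[
    [[0.03,0.0,0.0],[0,0,0]],
    [[0.06,0.0,0.0],[0,0,0]],
    [[0.09,0.0,0.0],[0,0,0]],
    [[0.115,0.0,0.0],[0,0,0]],
    [[0.125,0.0,0.0],[0,0,0]],
  ],
)

```text
t: 2.7
tcp_pos: [0.4436, 0.3174, 0.1416]
eef_rot: [-0.614, -0.348, 0.618, -0.348]
wrist_force: [-0.0, 0.4, 0.5]
finger_gap: 0.0855
```

>>> play_rows(
  moves=[
    [[0,0,0],[0,0,0]],
    [[0,0,0],[0,0,0]],
  ],
  gripper=-0.4,
)

```text
t: 2.9
tcp_pos: [0.4461, 0.3189, 0.1456]
eef_rot: [0.616, 0.348, -0.615, 0.348]
wrist_force: [0.3, -0.3, -0.6]
finger_gap: 0.0592
```

```bash
python3 d.py .445 .321 .143 149.3; python3 - <<'E'
from m import *
A=[]
for n,c in (('top',(110,180,210,255)),('scene',(250,60,350,135))):
    im=grab(n); f=im['frame'][c[1]:c[3],c[0]:c[2]]; A.append(cv2.resize(f,(400,300),interpolation=cv2.INTER_CUBIC))
cv2.imwrite('pics/c3.png',np.hstack(A))
E
```

```text
t 2.9 p [0.4461 0.3189 0.1456] q [ 0.4   0.24  1.76 -0.    1.14  0.95] F [ 0.3 -0.3 -0.6] gap 0.0592 jaw -31.0 tilt [0.06 0.02]
shift [ 0.0026 -0.002  -0.0013] turn [-0.35 -0.05 -0.04]
```

View pics/c3.png

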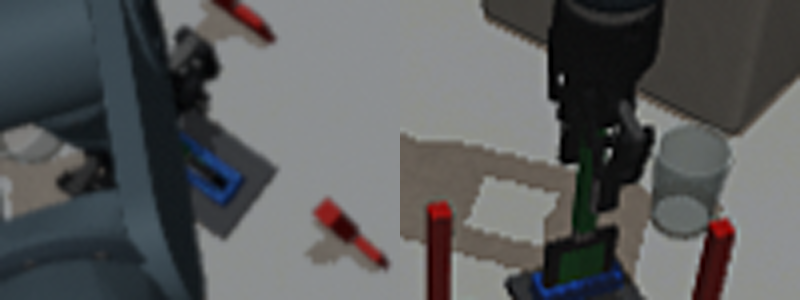

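```bash
python3 - <<'E'
from m import *
im=load('scene'); K=im['mtx']
def pr(p): c=Rm(im).T@(np.array(p)-im['origin']); return (K@(c/c[2]))[:2]
m=sum(comps(im,(45,80,20),(80,255,255),(280,75,310,122))); v,u=np.where(m); 
for r in range(v.min(),v.max()+1): print(r,u[v==r].min() if (v==r).any() else '',u[v==r].max() if (v==r).any() else '',end='; ')
print()
for z in(.10,.12,.145,.18):
  for d in(-.0,): print(z,pr([.4461,.3189,z]).round(1), 'dx1cm along jaw',(pr([.4461+.0086,.3189-.0051,z])-pr([.4461,.3189,z])).round(1),'perp',(pr([.4461+.0051,.3189+.0086,z])-pr([.4461,.3189,z])).round(1))
E
```

```text
94 295 295; 95 295 295; 96 295 296; 97 295 297; 98 295 297; 99 295 297; 100 295 297; 101 295 297; 102 295 297; 103 294 297; 104 294 297; 105 294 297; 106 294 297; 107 294 297; 108 294 296; 109 294 296; 110 294 296; 111 294 296; 112 293 296; 113 293 297; 114 293 298; 115 293 298; 116 293 298; 117 294 298; 
0.1 [294.7 113.1] dx1cm along jaw [1.3 2.1] perp [ 2.9 -0.8]
0.12 [295.3 108.4] dx1cm along jaw [1.3 2.1] perp [ 2.9 -0.8]
0.145 [296.  102.2] dx1cm along jaw [1.4 2.1] perp [ 3.  -0.8]
0.18 [297.1  93.3] dx1cm along jaw [1.4 2.1] perp [ 3.  -0.8]
```

The jaw centre line projects onto the handle (column 295 at row 108), so I'll close on it.

>>> play_rows(
  moves=[
    [[0,0,0],[0,0,0]],
    [[0,0,0],[0,0,0]],
    [[0,0,0],[0,0,0]],
  ],
  gripper=-1,
)

```text
t: 3.3
tcp_pos: [0.446, 0.3193, 0.1458]
eef_rot: [0.616, 0.348, -0.615, 0.348]
wrist_force: [-1.4, 0.4, 4.9]
finger_gap: 0.0156
```

>>> play_rows(
  moves=[
    [[0,0,0],[0,0,0]],
    [[0,0,0],[0,0,0]],
    [[0,0,0],[0,0,0]],
  ],
)

```text
t: 3.6
tcp_pos: [0.446, 0.3194, 0.1459]
eef_rot: [0.616, 0.348, -0.615, 0.348]
wrist_force: [-1.6, 0.5, 5.0]
finger_gap: 0.015
```

```bash
python3 d.py .445 .321 .143 149.3; python3 -c "
from rig import get_obs;print(get_obs()['ft_torque'])"
```

```text
t 3.6 p [0.446  0.3194 0.1459] q [0.4  0.24 1.76 0.   1.14 0.95] F [-1.6  0.5  5. ] gap 0.015 jaw -31.0 tilt [0.1  0.06]
shift [ 0.0029 -0.0017 -0.0009] turn [-0.32 -0.1  -0.05]
[ 0.15968627  0.27253827 -0.03239972]
```

Gripped: the gap is 15 mm on the 16 mm bar and the side forces are small. Now straight up.

>>> play_rows(
  moves=[
    [[-0.008,0,0],[0,0,0]],
    [[-0.02,0,0],[0,0,0]],
    [[-0.035,0,0],[0,0,0]],
    [[-0.055,0,0],[0,0,0]],
    [[-0.08,0,0],[0,0,0]],
  ],
)

```text
t: 4.1
tcp_pos: [0.445, 0.3186, 0.2257]
eef_rot: [-0.615, -0.348, 0.616, -0.348]
wrist_force: [-0.2, 0.2, -0.8]
finger_gap: 0.0154
```

>>> play_rows(
  moves=[
    [[-0.02,0,0],[0,0,0]],
    [[-0.035,0,0],[0,0,0]],
    [[-0.045,0,0],[0,0,0]],
    [[-0.045,0,0],[0,0,0]],
  ],
)

```text
t: 4.5
tcp_pos: [0.4461, 0.3191, 0.2714]
eef_rot: [0.617, 0.348, -0.615, 0.348]
wrist_force: [0.2, 0.8, -1.1]
finger_gap: 0.0157
```

```bash
python3 d.py .62 -.06 .27 175; python3 - <<'E'
from m import *
A=[]
for n,c in (('top',(110,180,210,255)),('scene',(250,30,370,120))):
    im=grab(n); f=im['frame'][c[1]:c[3],c[0]:c[2]]; A.append(cv2.resize(f,(400,300),interpolation=cv2.INTER_CUBIC))
cv2.imwrite('pics/c4.png',np.hstack(A))
E
```

```text
t 4.5 p [0.4461 0.3191 0.2714] q [ 0.4   0.1   1.65 -0.    1.38  0.95] F [ 0.2  0.8 -1.1] gap 0.0157 jaw -31.0 tilt [0.15 0.06]
shift [0.0015 0.3445 0.2352] turn [-26.03  -0.1   -0.13]
```

View pics/c4.png

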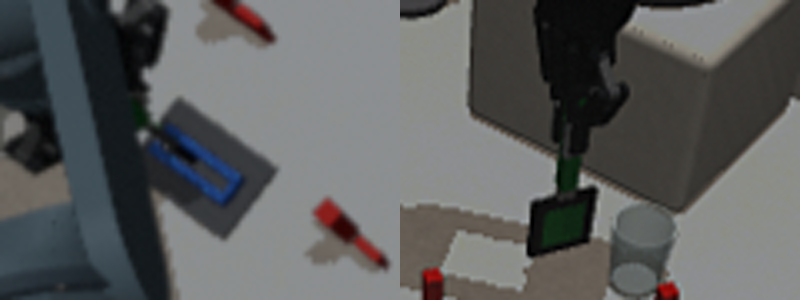

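The mirror is free of the slot, upright and held. I'll carry it over to behind the row, turning 26° on the way.

>>> play_rows(
  moves=[
    [[0,0.02,0.014],[-2,0,0]],
    [[0,0.05,0.034],[-5,0,0]],
    [[0,0.085,0.058],[-9,0,0]],
    [[0,0.12,0.082],[-13,0,0]],
    [[0,0.155,0.106],[-17,0,0]],
  ],
)

```text
t: 5.1
tcp_pos: [0.5233, 0.1467, 0.2681]
eef_rot: [-0.556, -0.437, 0.557, -0.436]
wrist_force: [1.0, 0.5, -1.3]
finger_gap: 0.0153
```

```bash
python3 d.py .62 -.063 .27 175
```

```text
t 5.1 p [0.5233 0.1467 0.2681] q [0.05 0.1  1.66 0.   1.38 0.3 ] F [ 1.   0.5 -1.3] gap 0.0153 jaw -13.8 tilt [-0.15 -0.01]
shift [-0.0021  0.1441  0.1804] turn [-8.84  0.03  0.14]
```

>>> play_rows(
  moves=[
    [[0,0.028,0.035],[-3,0,0]],
    [[0,0.056,0.07],[-6,0,0]],
    [[0,0.085,0.107],[-8.8,0,0]],
    [[0,0.112,0.14],[-8.8,0,0]],
    [[0,0.13,0.163],[-8.8,0,0]],
  ],
)

```text
t: 5.6
tcp_pos: [0.6103, -0.0443, 0.2677]
eef_rot: [-0.522, -0.477, 0.523, -0.475]
wrist_force: [-0.2, 0.2, -1.3]
finger_gap: 0.0149
```

>>> play_rows(
  moves=[
    [[0.004,0.008,0.01],[0,0,0]],
    [[0.012,0.012,0.015],[0,0,0]],
    [[0.025,0.012,0.015],[0,0,0]],
    [[0.04,0.012,0.015],[0,0,0]],
    [[0.05,0.012,0.015],[0,0,0]],
  ],
)

```text
t: 6.1
tcp_pos: [0.6194, -0.0558, 0.217]
eef_rot: [-0.521, -0.478, 0.522, -0.476]
wrist_force: [0.2, 0.2, -1.8]
finger_gap: 0.0156
```

>>> play_rows(
  moves=[
    [[0,0,0],[0,0,0]],
    [[0,0,0],[0,0,0]],
  ],
)

```text
t: 6.3
tcp_pos: [0.6206, -0.0568, 0.2194]
eef_rot: [-0.522, -0.477, 0.522, -0.477]
wrist_force: [0.2, -0.4, -0.4]
finger_gap: 0.0154
```

```bash
python3 d.py .62 -.063 .213 175; python3 - <<'E'
from m import *
A=[]
for n,c in (('top',(190,140,350,260)),('scene',(160,90,320,210))):
    im=grab(n); f=im['frame'][c[1]:c[3],c[0]:c[2]]; A.append(cv2.resize(f,(400,300),interpolation=cv2.INTER_CUBIC))
    P=cloud(im)
    for m in comps(im,(45,80,20),(80,255,255),(c[0],c[1],c[2],c[3])):
        q=P[m&(im['depth']>0)]; v,u=np.where(m); print(n,m.sum(),u.mean().round(1),v.mean().round(1),q.mean(0).round(4),q.min(0).round(3),q.max(0).round(3))
    for nm,lo,hi in (('blue',(105,120,40),(130,255,255)),('orange',(5,150,80),(18,255,255))):
        for m in comps(im,lo,hi,(180,150,330,250),20): v,u=np.where(m); print(n,nm,m.sum(),u.mean().round(1),v.mean().round(1))
cv2.imwrite('pics/c5.png',np.hstack(A))
E
```

```text
t 6.3 p [ 0.6206 -0.0568  0.2194] q [-0.28  0.31  1.51  0.    1.32 -0.19] F [ 0.2 -0.4 -0.4] gap 0.0154 jaw -5.2 tilt [-0.03  0.01]
shift [0.0064 0.     0.0062] turn [-0.18 -0.01  0.03]
top blue 212 309.9 233.3
scene 66 266.1 199.6 [ 0.619  -0.0604  0.2166] [ 0.611 -0.063  0.174] [ 0.629 -0.056  0.258]
scene blue 26 248.9 159.8
scene blue 120 229.4 180.2
scene blue 219 188.3 192.3
scene blue 20 219.3 193.3
scene orange 86 240.6 169.8
```

View pics/c5.png

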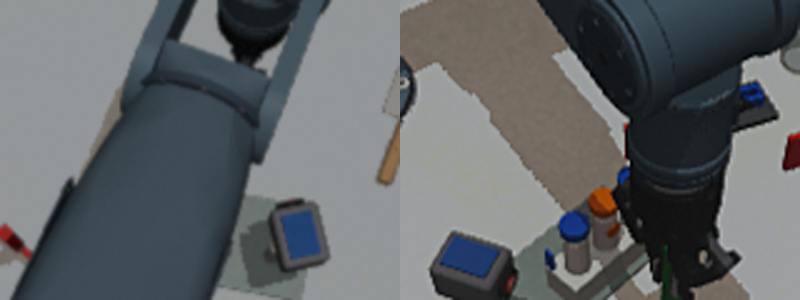

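>>> play_rows(
  moves=[
    [[0.003,0,0.003],[0,0,0]],
    [[0.006,0,0.006],[0,0,0]],
    [[0.006,0,0.006],[0,0,0]],
    [[0.006,0,0.006],[0,0,0]],
  ],
)

```text
t: 6.8
tcp_pos: [0.6202, -0.0638, 0.2135]
eef_rot: [-0.522, -0.477, 0.522, -0.476]
wrist_force: [0.1, -0.4, -0.7]
finger_gap: 0.0155
```

```bash
python3 d.py .62 -.063 .213 175; python3 - <<'E'
from m import *
im=grab('scene'); c=(170,130,330,250); P=cloud(im); hsv=cv2.cvtColor(im['frame'],cv2.COLOR_BGR2HSV)
cv2.imwrite('pics/c6.png',cv2.resize(im['frame'][c[1]:c[3],c[0]:c[2]],(800,600),interpolation=cv2.INTER_CUBIC))
for m in comps(im,(45,60,15),(85,255,255),(230,170,310,270),10):
    q=P[m&(im['depth']>0)]; v,u=np.where(m); print(m.sum(),u.mean().round(1),v.mean().round(1),q.mean(0).round(4),q.min(0).round(3),q.max(0).round(3))
# whole plate back: 3D box around it
k=(abs(P[...,0]-.62)<.03)&(abs(P[...,1]+.063)<.05)&(P[...,2]>.06)&(P[...,2]<.150)&(im['depth']>0)
q=P[k]; c0=q.mean(0); w=np.linalg.svd(q-c0,full_matrices=False)[2][2]; w*=np.sign(w[0])
d=abs((q-c0)@w); q=q[d<.005]; c0=q.mean(0); w=np.linalg.svd(q-c0,full_matrices=False)[2][2]; w*=np.sign(w[0])
print(len(q),'plate centroid',c0.round(4),'z',np.percentile(q[:,2],[1,99]).round(3),'y',np.percentile(q[:,1],[1,99]).round(3),'normal',w.round(3),'yaw',np.degrees(np.arctan2(w[1],w[0])).round(1))
E
```

```text
t 6.8 p [ 0.6202 -0.0638  0.2135] q [-0.29  0.32  1.51  0.    1.31 -0.2 ] F [ 0.1 -0.4 -0.7] gap 0.0155 jaw -5.3 tilt [-0.01  0.01]
shift [ 0.0005 -0.0002 -0.0008] turn [-0.26 -0.    0.01]
197 265.9 215.0 [ 0.6225 -0.0628  0.1537] [ 0.551 -0.081 -0.   ] [0.639 0.018 0.254]
248 plate centroid [ 0.6234 -0.0641  0.1173] z [0.081 0.145] y [-0.091 -0.031] normal [ 0.993 -0.117  0.024] yaw -6.7
```

View pics/c6.png

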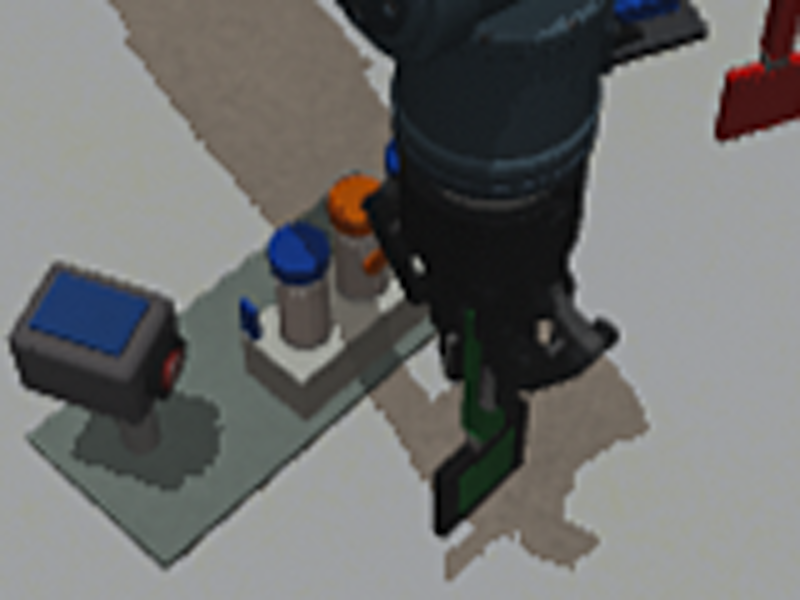

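The mirror hangs upright behind the row, its back towards the camera at about (480,470) in the crop, with the glass facing the station. Tubes and reader look undisturbed. Before handing in, I'll recheck the plate's normal without the neck and where the half-way point falls on the glass.

```bash
python3 - <<'E'
from m import *
from rig import r,get_obs
im=grab('scene'); P=cloud(im)
k=(abs(P[...,0]-.6235)<.012)&(abs(P[...,1]+.063)<.04)&(P[...,2]>.07)&(P[...,2]<.138)&(im['depth']>0)
q=P[k]
for _ in range(3):
    c0=q.mean(0); w=np.linalg.svd(q-c0,full_matrices=False)[2][2]; w*=np.sign(w[0]); q=q[abs((q-c0)@w)<.003]
g=np.array([.6152,-.0633,.1105]); H=np.array([.4801,-.0509,.110]); y=np.cross([0,0,1],w); y/=np.linalg.norm(y); z=np.cross(w,y)
e=[(H-g)@y,(H-g)@z]; o=get_obs()
print(len(q),c0.round(4),'n',w.round(3),'offset on glass mm',np.round(np.array(e)*1e3,1)); print(o['t'],o['tcp_pos'],o['finger_gap'],abs(o['joint_vel']).max())
if max(map(abs,e))<.010: r.sign_off(); print('signed off')
E
```

```text
178 [ 0.6244 -0.0626  0.1108] n [ 0.996 -0.092 -0.009] offset on glass mm [-0.1 -1.7]
6.9 [ 0.62028919 -0.0635816   0.21370914] 0.01560438756631625 0.0024871630703087884
the job is handed in; nothing more can be done
signed off
```

The mirror is out of its stand, held by the handle and steady behind the tube row, and I handed the job in at about 6.9 s. The orange-capped tube was in the middle well. I took the green-handled mirror and left the two red look-alikes alone.

**Position:** I aimed the centre of the glass for 15 cm behind the row, level with the half-way point between lens and dot. The measured plate centre agrees, at (0.624, −0.063, 0.111) m on its back face.

**Last checks:**
- **Aim:** the plate's yaw measured about −5.3°, against −5.0° for the station, with a tilt of about 0.5°. The half-way point falls about 0.1 mm sideways and 1.7 mm vertically from the centre of the glass, against an allowance of 18 mm.
- **Grip:** the finger gap is a steady 15.6 mm on the 16 mm handle, the arm is essentially still, and wrist forces at the steps I read never went above about 5 N.
- **Surroundings:** the reader, the tube nearest it and the orange-capped tube look unmoved in the scene camera. The farthest tube was mostly hidden by the gripper.

**Disagreements:** a first rough fit of the plate gave −6.7° yaw and 1.4° tilt, but it included the handle's neck; without the neck it came out as above. The two cameras differed by about 3 mm on the station's position, which is well within the allowance. I had no view through the reader itself, so the aim rests on geometry.

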